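# Flip the plywood blank onto the work board

### The job

The flat wooden box lid lies with its stepped inner side down. Using the fingertips only, push it against the front edge of the low work board until it tips up on edge and flips over onto the board, then push it fully home, flush against the board's raised stop, inner side up. Do not grip, lift or jam the lid, and leave the other things where they are.

Things in the scene. Friction and masses are not known exactly. Their poses are not given: they have to be found in the camera images.
- stop_board: Low wooden work board fixed to the worktop, 100 mm deep (x), 130 mm wide (y), 15 mm thick, with a darker stop bar along its far edge (26 mm deep, top 35 mm above the worktop). Origin: middle of its front edge, at worktop height. x points from the front edge to the stop, y left along the front edge, z up. Its upright front face is at x = 0, the stop's face at x = 74 mm: a lid that is home stands 6 mm out in front.
- box_lid: Loose lid of a small wooden box, about 60 g: a plate 80 mm (x) by 90 mm (y), 4 mm thick, with a 10 mm step (62 x 76 mm) on its -z side, flush with the +x edge. Origin: centre of the whole 14 mm height. At the start it lies on its step in front of the work board, z up, x roughly along the board's x; the plate overhangs the step by 18 mm at -x, 10 to 14 mm above the worktop. At the end z must point down.
- lead_edge (a point): Middle of the lid's thick +x edge (14 mm high); at the start 20 to 36 mm in front of the work board's front face.
- rear_edge (a point): Middle of the lid's thin -x edge (4 mm thick, overhanging), nearest the robot at the start. Fingertips that reach below it and press it (5 to 10 N) towards the board swing it up by friction (creeping about 3 mm) as they move up and forward in an arc about the lead edge. Pushed over, the lid falls on the board, its thick end about 16 mm out in front.
- beech_block: Loose beech offcut, 34 x 56 x 28 mm, left of the work board; origin in the middle of its underside. Leave alone.
- sanding_block: Loose cork sanding block, 42 x 76 x 27 mm, right of the work board; origin in the middle of its underside. Leave alone.
- tin: Loose small round tin, 58 mm across, 26 mm high, left of the lid; origin in the middle of its underside. Leave alone.
There are look-alikes about, which are no part of the job. What is shaped like the box_lid but pink is not meant.

How it is judged:
On the way, in this order (a step that is already met when the one before it is completed fails the run):
1. the lid stands on its leading edge on the worktop, against the front edge of the work board (angle between box_lid's own z axis and vertical between 0.9 and 2.1 rad and height (world z) of lead_edge below 0.022 m and x of lead_edge in the frame of stop_board between -0.03 and 0.01 m), for 0.05 s.
2. the lid lies turned over on the work board (angle between box_lid's own z axis and vertical above 2.9 rad and x of box_lid in the frame of stop_board above -0.01 m and height (world z) of box_lid between 0.018 and 0.03 m), for 0.1 s.
At the end, for the whole second after the job is handed in: The lid lies flat, stepped inner side up, on the work board (within 25 mm of its middle sideways), its far edge within 4 mm of the stop and parallel to it within 0.07 rad, at rest (angle between box_lid's own z axis and vertical above 2.9 rad and x of box_lid in the frame of stop_board between 0.03 and 0.038 m and y of box_lid in the frame of stop_board between -0.025 and 0.025 m and angle between the x axis of box_lid and the x axis of stop_board, either way round below 0.07 rad and height (world z) of box_lid between 0.018 and 0.026 m and linear speed of box_lid below 0.02 m/s); the robot touches nothing.
It fails at once if the lid was lifted: both its edges more than 45 mm above the worktop (height (world z) of each of lead_edge, rear_edge above 0.045 m).
It fails at once if the lid was gripped or jammed with more than 35 N (contact force between the fingers and box_lid above 35 N).
It fails at once if the beech block was moved more than 20 mm (distance of beech_block from where it was at the start of the episode above 0.02 m).
It fails at once if the sanding block was moved more than 20 mm (distance of sanding_block from where it was at the start of the episode above 0.02 m).
It fails at once if the tin was moved more than 20 mm (distance of tin from where it was at the start of the episode above 0.02 m).
It also fails if it takes over 64 s, if anything falls off the work surface, if the arm or the gripper's body presses on something with over 40 N, if the wrist force passes 120 N, or if a joint passes its speed limit or range.

### The arm

A 6-joint arm with a two-finger parallel gripper is mounted at the origin on a cart in front of the work surface, level with it; the furniture and walls round the work are solid. World frame = base frame: x ahead of the robot, y to its left, z up, the work surface at z = 0. Lengths are in m, angles in rad, forces in N, time in s.
With the tool pointing down it reaches from about 0.325 to 0.85 m from the base axis. Payload 15.5 kg.
Tool frame: the origin (TCP) lies at the centre of the arm's flange, where the gripper is bolted on; the fingertips stand 191 mm ahead of it and the grasp point (between the pads) lies 172 mm ahead of it; z points along the fingers, y is the line along which they close (so a half turn about z gives the same grasp; the last joint's range is limited). The gripper opens to 91 mm and grips with 3 to 60 N. Pads are 32 mm wide; open, the fingers measure 118 mm over their backs; the gripper's body (76 mm by 178 mm) begins 60 mm behind the grasp point.
Start: joints at [1.107, 0.494, 1.345, -0, 1.302, -0.096], TCP at [0.225, 0.583, 0.405] pointing down, gripper open.
Joint ranges: [-2.91, 2.91], [-0.82, 2.16], [0.22, 2.67], [-1.22, 4.37], [0.12, 2.79], [-3.08, 3.08]. Speed limits (rad/s): [1.89, 1.89, 2.57, 3.01, 3.01, 3.01].

### API

Orientations are given as a 3x3 rotation matrix whose columns are the frame's x, y, z axes.
In Python, from station import r gives the robot as it stands.
- The arm moves only by the tool jog_arm, never from a script. Its argument "increments" is a list of rows, each a list of 6 numbers: the shift along the tool's x, y, z in mm, then the turn, a rotation vector about the tool's x, y, z in degrees. In form: [[tx, ty, tz, rx, ry, rz], ...]. A call has 1 to 8 rows; each row shifts and turns the commanded pose from where the row before left it, along the tool's axes as they then stand; what a row does not reach is not made up. A row lasts 1/8 s, in which the tool goes at most 62.5 mm and 10.7 degrees, less where a joint would pass 70% of its speed; a pose out of reach is approached as far as the arm can. A call is refused whole if a number of a shift passes 62.5 or a number of a turn 10.7, either way. A call with a gripper value outside its range is refused whole. "gripper" is the closure, from 0 (fully open) to 1 (shut), set as the call begins (left out, the last holds). The fingers move at their own pace and stop on an object; "force" is the grip in N (left out, the last holds). Time passes only in rows, so rows that do not move let the fingers close. It gives the time, the measured TCP pose, the force, the opening and the grip force at its end, in the units of the state.
- r.observe(): the state, without advancing time (a new reading comes with each control period).
- r.capture(name): name is "scene" or "top" or "wrist"; returns a dict with "color" (480x640x3 uint8, blue, green, red), "fovy" (degrees; the focal length in pixels is half the picture's height over the tangent of half this angle, whatever the lens; pixels are square), "cx", "cy" (the principal point, pixels), "position" and "rotation" of the camera in the world; the wrist camera has in their place "T_tool_cam" (4x4, takes a point from camera to tool coordinates, whose origin is the TCP and whose axes are the flange's). Camera axes: x right, y down, z forward; pixel columns grow to the right and rows downward; lengths in m; the calibration is good to about 2 mm. A picture is of the moment at which its call begins: read the wrist's pose just before it. There is no depth.
- r.hand_in(): hands the job in; it is judged then, once.
The state is a dict: "t": time; "q": joint angles; "qd": joint speeds; "joint_efforts": joint torques, N m; "tcp_pos": TCP position; "ee_rot": TCP orientation; "wrist_force": force on the tool from outside, world axes, zero at the start; "wrist_torque": the same for the moment, N m; "opening": finger opening in m; "finger_force": force on a finger pad.
Only numpy, scipy, OpenCV 4.12 (cv2) and the standard library are available. Lean on these libraries where they do the work, as an engineer would, in place of code of your own. Each camera call takes 0.05 s, during which the arm holds its last target. There are 200 camera calls.

## Working session

There is one attempt and no reset: what is moved stays moved. The work goes in short steps, Python scripts to look and compute and a tool call to move; the robot and the scene stay as the last step left them, time stands still between calls to the robot, and variables do not carry over. Pictures are saved under pics/ and viewed, at most 10 in all, crops included, and the job is handed in when it is done.

Besides the shell and the picture viewer there is one more tool, called after ">>>" by a JSON object that holds its "op" and its "data". jog_arm: Moves the arm, as the interface text tells. Its arguments: {"type":"object","properties":{"increments":{"type":"array","items":{"type":"array","items":{"type":"number"}}},"gripper":{"type":"number"},"force":{"type":"number"}},"required":["increments"]}

```bash
ls; mkdir -p pics
cat > h.py <<'E'
import numpy as np, cv2
from station import r
def cast(c,u,v,z,pos=None,rot=None):
    f=240/np.tan(np.radians(c["fovy"])/2)
    d=np.array([(u-c["cx"])/f,(v-c["cy"])/f,1.])
    R=np.array(c["rotation"]);p=np.array(c["position"])
    d=R@d
    return p+d*(z-p[2])/d[2]
def proj(c,P):
    f=240/np.tan(np.radians(c["fovy"])/2)
    q=np.array(c["rotation"]).T@(np.array(P)-np.array(c["position"]))
    return f*q[0]/q[2]+c["cx"],f*q[1]/q[2]+c["cy"]
E
python3 - <<'E'
from h import *
import pickle
for n in("scene","top"):
    c=r.capture(n); cv2.imwrite(f"pics/{n}0.png",c["color"]); pickle.dump(c,open(n+".pkl","wb"))
    print(n,c["fovy"],c["cx"],c["cy"],c["position"],np.round(c["rotation"],3).tolist())
s=r.observe();print(s)
E
```

```text
pics
scene 44.247559562687506 321.5580988637584 240.37041138487152 [-0.03476116  0.44274797  0.39787317] [[-0.65, -0.314, 0.692], [-0.76, 0.292, -0.581], [-0.02, -0.904, -0.428]]
top 56.2584002722666 318.3135262011896 241.21276411832267 [ 0.44326738 -0.0610369   0.9080919 ] [[0.019, -0.996, 0.091], [-1.0, -0.019, 0.001], [0.001, -0.091, -0.996]]
{'t': 0.1, 'q': array([ 1.10749228e+00,  4.94140010e-01,  1.34607733e+00,  1.41694143e-05,
        1.30252001e+00, -9.55161570e-02]), 'qd': array([ 0.00235199, -0.00209336, -0.00227404, -0.00108499, -0.00113823,
       -0.00123466]), 'joint_efforts': array([ 2.40315843e-03, -8.80233622e+01, -3.82545376e+01,  7.08986633e-02,
        4.80856025e-02,  4.63208130e-05]), 'tcp_pos': array([0.22466246, 0.58307735, 0.40418322]), 'ee_rot': array([[-9.33123612e-01,  3.59555350e-01, -5.23795219e-04],
       [ 3.59555711e-01,  9.33123065e-01, -1.01791941e-03],
       [ 1.22767029e-04, -1.13817820e-03, -9.99999345e-01]]), 'wrist_force': array([-0.02560579,  0.04929969,  0.35026759]), 'wrist_torque': array([-0.01435107,  0.04315719, -0.03715273]), 'finger_force': 0.0, 'opening': 0.09152700924570131}
```

View pics/top0.png

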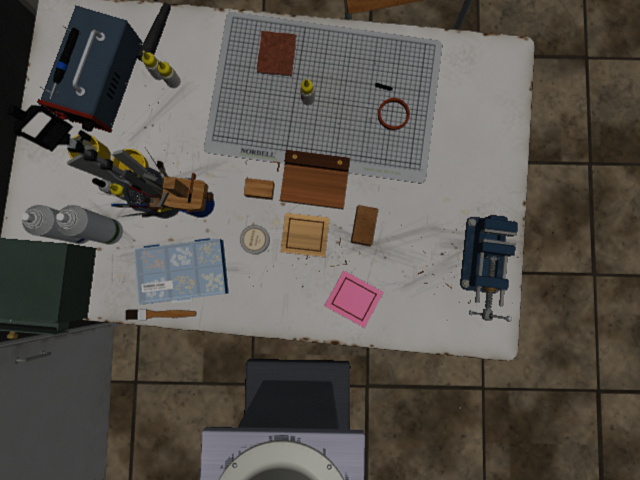

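View pics/scene0.png

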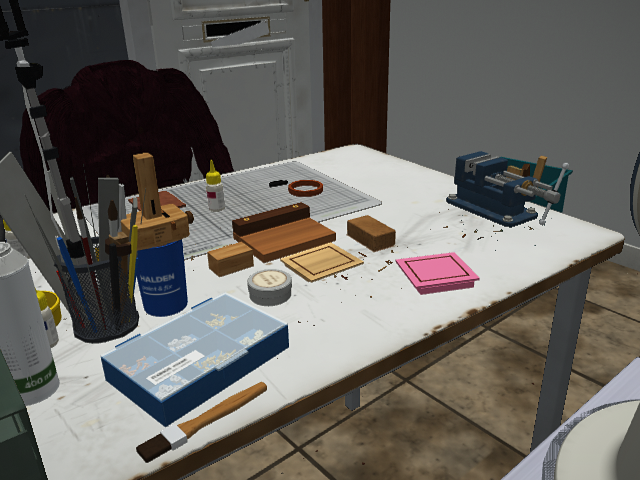

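The top view shows the natural-wood lid at (305,235). Its look-alike is the pink lid at (355,298), which isn't the one I want. Other wooden or round things are the board (315,185) with stop (317,160), beech block (259,188), sanding block (365,225) and tin (255,239). I choose (305,235) and check it in a close crop.

Run:
```python
from h import *
import pickle
c=pickle.load(open("top.pkl","rb")); im=c["color"]
cr=im[140:270,225:395]; cv2.imwrite("pics/crop0.png",cv2.resize(cr,None,fx=4.5,fy=4.5,interpolation=cv2.INTER_CUBIC))
hsv=cv2.cvtColor(im,cv2.COLOR_BGR2HSV)
for n,(u,v) in dict(lid=(288,235),lid2=(305,235),board=(315,185),stop=(317,162),beech=(259,188),sand=(365,225),tab=(330,265)).items(): print(n,hsv[v,u])
```

```text
lid [ 14 152  74]
lid2 [ 17 131 123]
board [ 12 177  82]
stop [ 10 162  44]
beech [ 15 162 107]
sand [ 13 170  81]
tab [ 16  25 131]
```

View pics/crop0.png

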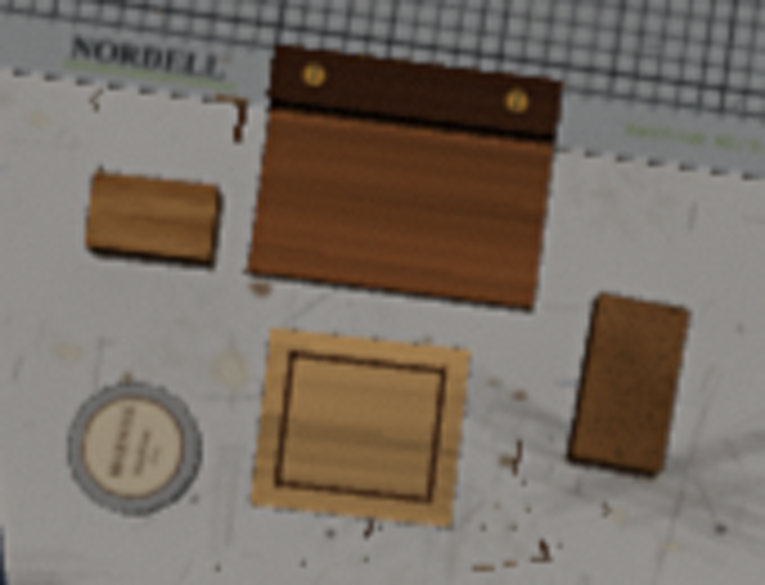

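The crop shows the natural lid (corners about (270,330), (470,350), (450,525), (252,503)) with a decorative line. The board's front edge runs from (247,272) to (533,308), the tin is at (135,447), the beech block at (153,220) and the sanding block at (630,385).

Run:
```python
from h import *
import pickle
c=pickle.load(open("top.pkl","rb")); im=c["color"]
hsv=cv2.cvtColor(im,cv2.COLOR_BGR2HSV)
m=((hsv[...,1]>80)&(hsv[...,0]<25)).astype(np.uint8)*255
cs,_=cv2.findContours(m[130:280,225:400],cv2.RETR_EXTERNAL,cv2.CHAIN_APPROX_NONE,offset=(225,130))
for k in cs:
    if cv2.contourArea(k)<200: continue
    ctr,sz,a=cv2.minAreaRect(k); b=cv2.boxPoints((ctr,sz,a))
    print("px",np.round(ctr),np.round(sz,1),round(a,1))
    for z in(0.014,0.027): print("  z",z,np.round([cast(c,*p,z)[:2] for p in b],4).tolist(),np.round(cast(c,*ctr,z)[:2],4))
# board front edge: lowest board pixel per column; lid top edge highest
def line(cols,lo,hi,which,z):
    P=[]
    for u in cols:
        vs=np.where(m[lo:hi,u])[0]+lo
        if len(vs):P.append(cast(c,u,vs.max()+.5 if which else vs.min()-.5,z)[:2])
    P=np.array(P);vx,vy,x,y=cv2.fitLine(P.astype(np.float32),cv2.DIST_HUBER,0,1e-4,1e-4).ravel()
    print(which,"pt",x,y,"normal ang deg",np.degrees(np.arctan2(vx,-vy)) , "rms",np.std((P-[x,y])@[-vy,vx]))
line(range(285,342),175,211,1,0.015)
line(range(288,327),211,225,0,0.014)
line(range(286,322),245,262,1,0.014)
s=hsv[225:255,235:275];
for tin in[(254.7,239.3)]: print("tin",cast(c,*tin,0.026))
```

```text
px [305. 234.] [44.5 39.4] 6.6
  z 0.014 [[0.5032, 0.0152], [0.5823, 0.0081], [0.5736, -0.081], [0.4947, -0.0733]] [ 0.5383 -0.0327]
  z 0.027 [[0.5023, 0.014], [0.5802, 0.0071], [0.5717, -0.0807], [0.4939, -0.0731]] [ 0.5369 -0.0331]
px [364. 225.] [21.2 38. ] 9.9
  z 0.014 [[0.5249, -0.1248], [0.6007, -0.1369], [0.5941, -0.1791], [0.5183, -0.1666]] [ 0.5594 -0.1518]
  z 0.027 [[0.5237, -0.1238], [0.5985, -0.1358], [0.5919, -0.1774], [0.5173, -0.165]] [ 0.5577 -0.1505]
px [258. 188.] [28.8 17.9] 6.3
  z 0.014 [[0.6151, 0.093], [0.6517, 0.0902], [0.6462, 0.032], [0.6097, 0.035]] [0.6306 0.0625]
  z 0.027 [[0.6126, 0.0907], [0.6487, 0.088], [0.6433, 0.0306], [0.6073, 0.0336]] [0.6279 0.0607]
px [314. 179.] [64.2 51.4] 7.1
  z 0.014 [[0.6066, 0.02], [0.712, 0.0098], [0.6979, -0.1204], [0.5928, -0.1088]] [ 0.652  -0.0499]
  z 0.027 [[0.6043, 0.0188], [0.7081, 0.0087], [0.6942, -0.1195], [0.5906, -0.1081]] [ 0.649 -0.05 ]
1 pt 0.5986082 -0.052962136 normal ang deg 173.78906 rms 0.000596890361606487
0 pt 0.5778529 -0.03667665 normal ang deg 174.71219 rms 0.0006010722537132467
1 pt 0.4980015 -0.03834138 normal ang deg 174.52419 rms 0.0014296393208821526
tin [0.52557982 0.0651786  0.026     ]
```

Measured against the given sizes:

| Quantity | Measured |
|---|---|
| Lid size | 79x89 mm |
| Lid yaw | -5.5° |
| Rear edge middle | (0.499, -0.029) |
| Board front middle | (0.600, -0.044) |
| Board yaw | -6.2° |
| Gap from lead edge to board | about 22 mm |

First I turn the tool to the board's yaw and move above a point behind the lid.

>>> {"op": "jog_arm", "data": {"increments": [[0, 0, 0, 0, 0, -7.5], [0, 0, 0, 0, 0, -7.4], [-19, -36, 0, 0, 0, 0], [-19, -36, 0, 0, 0, 0], [-19, -36, 0, 0, 0, 0], [-19, -36, 0, 0, 0, 0], [-19, -36, 0, 0, 0, 0], [-19, -36, 0, 0, 0, 0]], "gripper": 0.4}}

```text
t: 1.1
tcp_pos: [0.3151, 0.3549, 0.4046]
ee_rot: [[-0.994, 0.107, -0.0], [0.107, 0.994, -0.0], [0.0, -0.0, -1.0]]
wrist_force: [-0.0, 0.3, 0.6]
opening: 0.0545
finger_force: 0.0
```

>>> {"op": "jog_arm", "data": {"increments": [[-19, -36, 0, 0, 0, 0], [-19, -36, 0, 0, 0, 0], [-19, -36, 0, 0, 0, 0], [-19, -36, 0, 0, 0, 0], [-19, -36, 0, 0, 0, 0], [-19, -36, 0, 0, 0, 0], [-19, -36, 0, 0, 0, 0], [0, 0, 0, 0, 0, 0]]}}

```text
t: 2.1
tcp_pos: [0.4207, 0.0895, 0.4046]
ee_rot: [[-0.994, 0.111, 0.0], [0.111, 0.994, -0.0], [-0.0, -0.0, -1.0]]
wrist_force: [0.5, 1.6, 0.1]
opening: 0.0547
finger_force: 0.0
```

>>> {"op": "jog_arm", "data": {"increments": [[-13, -27, 0, 0, 0, 0], [-13, -27, 0, 0, 0, 0], [-13, -27, 0, 0, 0, 0], [-12, -28, 0, 0, 0, 0], [0, 0, 40, 0, 0, 0], [0, 0, 40, 0, 0, 0], [0, 0, 40, 0, 0, 0], [0, 0, 40, 0, 0, 0]]}}

```text
t: 3.1
tcp_pos: [0.4588, -0.0217, 0.2436]
ee_rot: [[-0.994, 0.107, 0.0], [0.107, 0.994, 0.0], [-0.0, 0.0, -1.0]]
wrist_force: [0.4, -0.3, -0.6]
opening: 0.0546
finger_force: 0.0
```

>>> {"op": "jog_arm", "data": {"increments": [[0, 0, 0, 0, 0, 0], [0, 0, 0, 0, 0, 0]]}}

```text
t: 3.35
tcp_pos: [0.4592, -0.0222, 0.2457]
ee_rot: [[-0.994, 0.107, 0.0], [0.107, 0.994, -0.0], [-0.0, 0.0, -1.0]]
wrist_force: [0.4, -0.3, 0.1]
opening: 0.0548
finger_force: 0.0
```

Run:
```python
from h import *
c=r.capture("scene"); cv2.imwrite("pics/s1.png",cv2.resize(c["color"][140:340,200:420],None,fx=3,fy=3))
print(r.observe()["tcp_pos"],r.observe()["ee_rot"].round(3).tolist())
```

```text
[ 0.45938898 -0.02226548  0.24606898] [[-0.994, 0.107, 0.002], [0.107, 0.994, -0.0], [-0.002, -0.0, -1.0]]
```

View pics/s1.png

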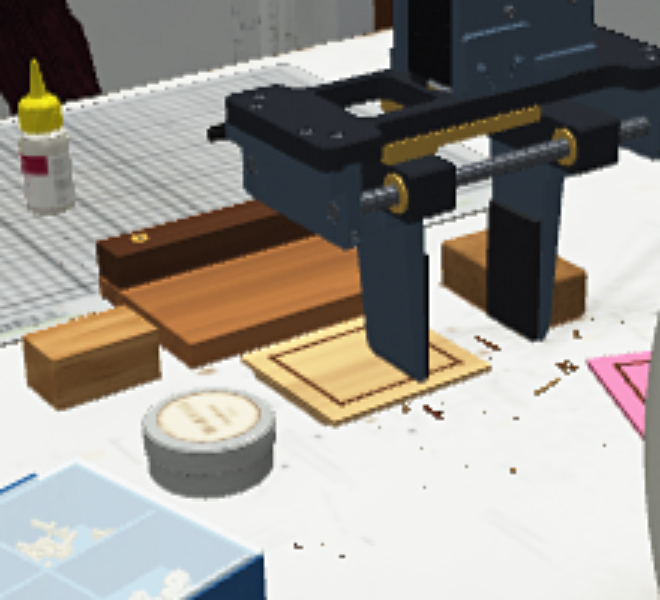

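The picture shows both fingertips hovering about 55 mm up, behind the lid's rear edge (crop (400,370) and (520,325)). They're clear of the tin and the pink lid, so I lower them to just above the worktop.

>>> {"op": "jog_arm", "data": {"increments": [[0, 0, 20, 0, 0, 0], [0, 0, 18, 0, 0, 0], [0, 0, 8, 0, 0, 0], [0, 0, 3, 0, 0, 0], [0, 0, 0, 0, 0, 0], [0, 0, 0, 0, 0, 0]]}}

```text
t: 4.15
tcp_pos: [0.4591, -0.0225, 0.1962]
ee_rot: [[-0.994, 0.107, 0.001], [0.107, 0.994, -0.0], [-0.001, -0.0, -1.0]]
wrist_force: [-0.8, -0.2, -0.1]
opening: 0.0547
finger_force: 0.0
```

>>> {"op": "jog_arm", "data": {"increments": [[-6, 0, 2, 0, 0, 0], [-6, 0, 0, 0, 0, 0], [-5, 0, 0, 0, 0, 0], [-5, 0, 0, 0, 0, 0], [-5, 0, 0, 0, 0, 0], [-5, 0, 0, 0, 0, 0], [-4, 0, 0, 0, 0, 0], [-4, 0, 0, 0, 0, 0]]}}

```text
t: 5.15
tcp_pos: [0.4989, -0.0268, 0.1937]
ee_rot: [[-0.994, 0.108, -0.0], [0.108, 0.994, 0.0], [0.0, 0.0, -1.0]]
wrist_force: [-0.6, -0.2, -0.4]
opening: 0.0549
finger_force: 0.3
```

Run:
```python
from h import *
c=r.capture("scene"); cv2.imwrite("pics/s2.png",cv2.resize(c["color"][180:310,230:380],None,fx=4.5,fy=4.5))
for i in range(3):
    s=r.observe();print(s["t"],s["tcp_pos"],s["wrist_force"])
```

```text
5.2 [ 0.49941738 -0.0269112   0.193735  ] [ 0.45681257  1.13371547 -0.36749291]
5.2 [ 0.49941738 -0.0269112   0.193735  ] [ 0.45681257  1.13371547 -0.36749291]
5.2 [ 0.49941738 -0.0269112   0.193735  ] [ 0.45681257  1.13371547 -0.36749291]
```

View pics/s2.png

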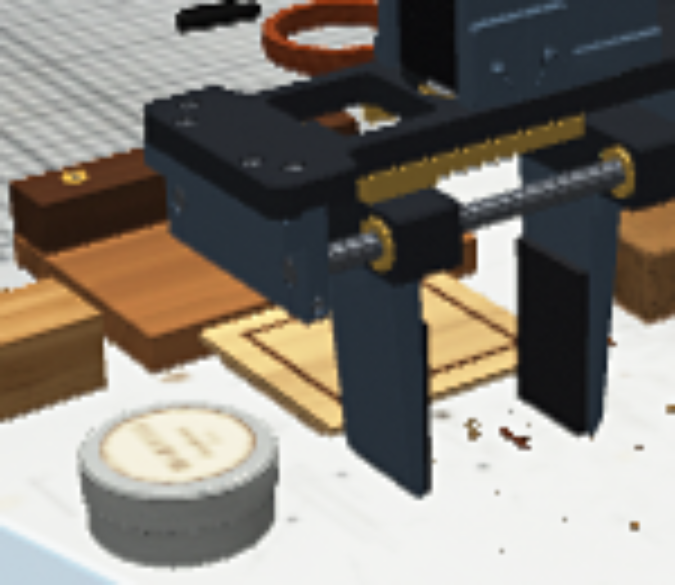

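The fingers now touch the lid's rear edge (corner at crop (335,430) against the finger at (348,450)), and a gap to the board remains. I creep forward and watch the force.

>>> {"op": "jog_arm", "data": {"increments": [[-2, 0, 0, 0, 0, 0], [-2, 0, 0, 0, 0, 0], [-1, 0, 0, 0, 0, 0], [0, 0, 0, 0, 0, 0]]}}

```text
t: 5.7
tcp_pos: [0.5036, -0.0273, 0.1937]
ee_rot: [[-0.994, 0.108, -0.0], [0.108, 0.994, 0.0], [0.0, 0.0, -1.0]]
wrist_force: [-2.0, 0.0, 0.3]
opening: 0.0547
finger_force: 0.7
```

>>> {"op": "jog_arm", "data": {"increments": [[-1, 0, 0, 0, 0, 0], [-1, 0, 0, 0, 0, 0], [0, 0, 0, 0, 0, 0]]}}

```text
t: 6.08
tcp_pos: [0.5044, -0.0273, 0.1935]
ee_rot: [[-0.994, 0.108, -0.004], [0.108, 0.994, 0.001], [0.004, 0.0, -1.0]]
wrist_force: [-9.3, 0.6, 6.9]
opening: 0.0547
finger_force: 4.8
```

Contact with the board gives about 9 N. I start the arc upward in small steps.

>>> {"op": "jog_arm", "data": {"increments": [[0, 0, -1, 0, 0, 0], [0, 0, -1, 0, 0, 0], [0, 0, -1, 0, 0, 0], [0, 0, 0, 0, 0, 0]]}}

```text
t: 6.58
tcp_pos: [0.5044, -0.0273, 0.1964]
ee_rot: [[-0.994, 0.108, -0.004], [0.108, 0.994, 0.001], [0.004, 0.0, -1.0]]
wrist_force: [-7.5, 1.4, -0.1]
opening: 0.0547
finger_force: 3.9
```

>>> {"op": "jog_arm", "data": {"increments": [[0, 0, -1, 0, 0, 0], [0, 0, -1, 0, 0, 0]]}}

```text
t: 6.82
tcp_pos: [0.5045, -0.0273, 0.1983]
ee_rot: [[-0.994, 0.108, -0.003], [0.108, 0.994, 0.001], [0.004, 0.0, -1.0]]
wrist_force: [-7.6, 1.9, -0.5]
opening: 0.0551
finger_force: 3.8
```

Run:
```python
from h import *
c=r.capture("scene"); cv2.imwrite("pics/s3.png",cv2.resize(c["color"][190:300,240:370],None,fx=5,fy=5))
s=r.observe();print(s["t"],s["tcp_pos"],s["wrist_force"])
```

```text
6.875 [ 0.5044666  -0.02732392  0.19841737] [-7.37321783  1.52266739  0.25130292]
```

View pics/s3.png

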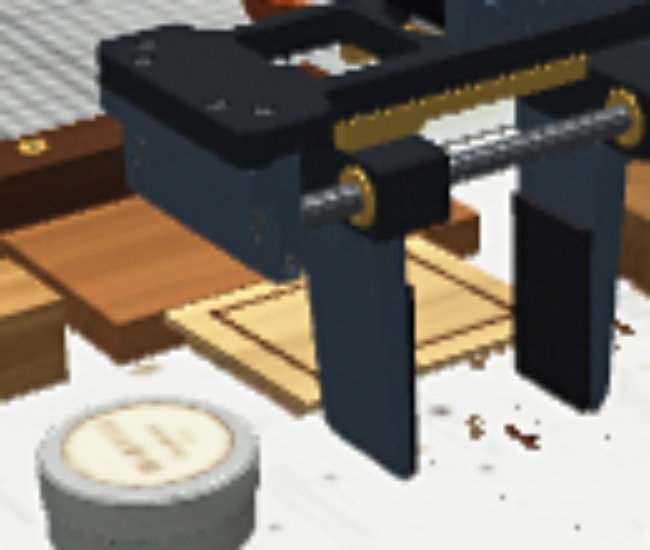

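The lid sits against the board, and its rear corner (crop (300,412)) stays above the fingertip (330,440), so it's rising with the fingers. I continue the arc.

>>> {"op": "jog_arm", "data": {"increments": [[0, 0, -1.5, 0, 0, 0], [0, 0, -1.5, 0, 0, 0], [0, 0, -1.5, 0, 0, 0], [-0.3, 0, -1.5, 0, 0, 0], [-0.2, 0, -1.5, 0, 0, 0], [-0.3, 0, -1.5, 0, 0, 0]]}}

```text
t: 7.62
tcp_pos: [0.5053, -0.0274, 0.2074]
ee_rot: [[-0.994, 0.107, -0.003], [0.107, 0.994, 0.001], [0.003, 0.0, -1.0]]
wrist_force: [-7.1, 1.5, 1.2]
opening: 0.0548
finger_force: 3.9
```

Run:
```python
from h import *
c=r.capture("scene"); cv2.imwrite("pics/s4.png",cv2.resize(c["color"][190:300,240:370],None,fx=5,fy=5))
s=r.observe();print(s["t"],s["tcp_pos"],s["wrist_force"])
```

```text
7.675 [ 0.505314   -0.02741501  0.2075368 ] [-7.72996014  0.3427058   1.77281506]
```

View pics/s4.png

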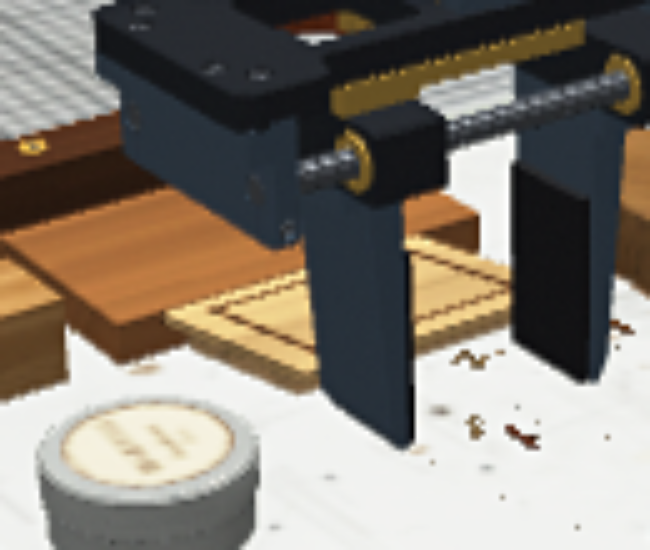

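The lid has risen further (rear corner at crop (305,390), fingertip at (325,405)), with a few mm of creep. I go on a little faster, with x leading slightly.

>>> {"op": "jog_arm", "data": {"increments": [[-0.7, 0, -3, 0, 0, 0], [-0.7, 0, -3, 0, 0, 0], [-0.8, 0, -3, 0, 0, 0], [-0.9, 0, -3, 0, 0, 0]]}}

```text
t: 8.18
tcp_pos: [0.5082, -0.0277, 0.2194]
ee_rot: [[-0.994, 0.108, -0.004], [0.108, 0.994, 0.001], [0.004, 0.0, -1.0]]
wrist_force: [-9.1, 1.0, 2.7]
opening: 0.0548
finger_force: 4.7
```

>>> {"op": "jog_arm", "data": {"increments": [[-1.5, 0, -3.9, 0, 0, 0], [-1.6, 0, -3.6, 0, 0, 0], [-1.8, 0, -3.5, 0, 0, 0], [-2.0, 0, -3.3, 0, 0, 0]]}}

```text
t: 8.68
tcp_pos: [0.5145, -0.0284, 0.2336]
ee_rot: [[-0.994, 0.107, -0.005], [0.107, 0.994, 0.001], [0.005, 0.0, -1.0]]
wrist_force: [-13.9, 1.6, 7.0]
opening: 0.055
finger_force: 6.8
```

>>> {"op": "jog_arm", "data": {"increments": [[-1.6, 0, -3.8, 0, 0, 0], [-2.1, 0, -3.4, 0, 0, 0], [-2.4, 0, -3.0, 0, 0, 0], [-2.7, 0, -2.8, 0, 0, 0]]}}

```text
t: 9.18
tcp_pos: [0.525, -0.0296, 0.2471]
ee_rot: [[-0.994, 0.108, -0.0], [0.108, 0.994, 0.0], [0.0, -0.0, -1.0]]
wrist_force: [-0.6, -0.1, 2.1]
opening: 0.0548
finger_force: 0.7
```

Run:
```python
from h import *
c=r.capture("scene"); im=c["color"]; cv2.imwrite("pics/s5.png",cv2.resize(im[180:300,230:380],None,fx=4.5,fy=4.5))
s=r.observe();print(s["t"],s["tcp_pos"],s["wrist_force"])
```

```text
9.225 [ 0.52567392 -0.02972621  0.24749647] [-1.0651704   0.50168234  1.1355554 ]
```

View pics/s5.png

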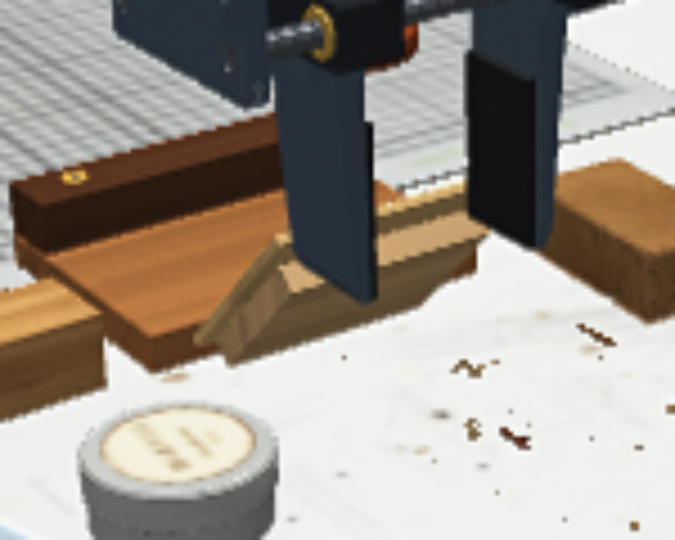

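The lid leans about 45–50° on both fingertips, which are well under its rear edge (crop (280,245)–(480,215)). Its thick edge is at the board's foot ((230,362)). I continue the arc.

>>> {"op": "jog_arm", "data": {"increments": [[-2.5, 0, -2, 0, 0, 0], [-2.5, 0, -2, 0, 0, 0], [-2.7, 0, -1.8, 0, 0, 0], [-2.7, 0, -1.7, 0, 0, 0], [-2.9, 0, -1.5, 0, 0, 0], [-2.9, 0, -1.4, 0, 0, 0]]}}

```text
t: 9.98
tcp_pos: [0.5415, -0.0314, 0.2575]
ee_rot: [[-0.994, 0.107, 0.0], [0.107, 0.994, -0.0], [-0.0, -0.0, -1.0]]
wrist_force: [-0.2, -0.3, 0.5]
opening: 0.0548
finger_force: 0.1
```

>>> {"op": "jog_arm", "data": {"increments": [[-3, 0, -1.2, 0, 0, 0], [-3, 0, -1.1, 0, 0, 0], [-3.1, 0, -0.9, 0, 0, 0], [-3.1, 0, -0.8, 0, 0, 0], [-3.2, 0, -0.7, 0, 0, 0], [-3.3, 0, -0.5, 0, 0, 0]]}}

```text
t: 10.72
tcp_pos: [0.5601, -0.0334, 0.2627]
ee_rot: [[-0.994, 0.108, -0.0], [0.108, 0.994, 0.0], [0.0, 0.0, -1.0]]
wrist_force: [-0.4, -0.6, 0.0]
opening: 0.0547
finger_force: 0.0
```

>>> {"op": "jog_arm", "data": {"increments": [[-3.3, 0, -0.2, 0, 0, 0], [-3.4, 0, 0, 0, 0, 0], [-3.4, 0, 0, 0, 0, 0], [-3.4, 0, 0, 0, 0, 0], [-3.4, 0, 0, 0, 0, 0], [-3.4, 0, 0, 0, 0, 0]]}}

```text
t: 11.48
tcp_pos: [0.5803, -0.0356, 0.2628]
ee_rot: [[-0.994, 0.108, -0.0], [0.108, 0.994, 0.0], [0.0, 0.0, -1.0]]
wrist_force: [-0.2, -0.5, 0.2]
opening: 0.0551
finger_force: 0.0
```

>>> {"op": "jog_arm", "data": {"increments": [[-3.4, 0, 0, 0, 0, 0], [-3.4, 0, 0, 0, 0, 0], [-3.4, 0, 0, 0, 0, 0], [-3.4, 0, 0, 0, 0, 0], [-3.4, 0, 0, 0, 0, 0], [-3.4, 0, 0, 0, 0, 0]]}}

```text
t: 12.22
tcp_pos: [0.6005, -0.0378, 0.2628]
ee_rot: [[-0.994, 0.108, -0.0], [0.108, 0.994, 0.0], [0.0, 0.0, -1.0]]
wrist_force: [-0.2, -0.1, -0.3]
opening: 0.0545
finger_force: 0.0
```

Run:
```python
from h import *
c=r.capture("scene"); im=c["color"]; cv2.imwrite("pics/s6.png",cv2.resize(im[150:290,220:390],None,fx=4.5,fy=4.2))
s=r.observe();print(s["t"],s["tcp_pos"],s["wrist_force"])
```

```text
12.275 [ 0.60092104 -0.03787218  0.26285483] [ 0.24429684 -0.5696086  -0.60282709]
```

View pics/s6.png

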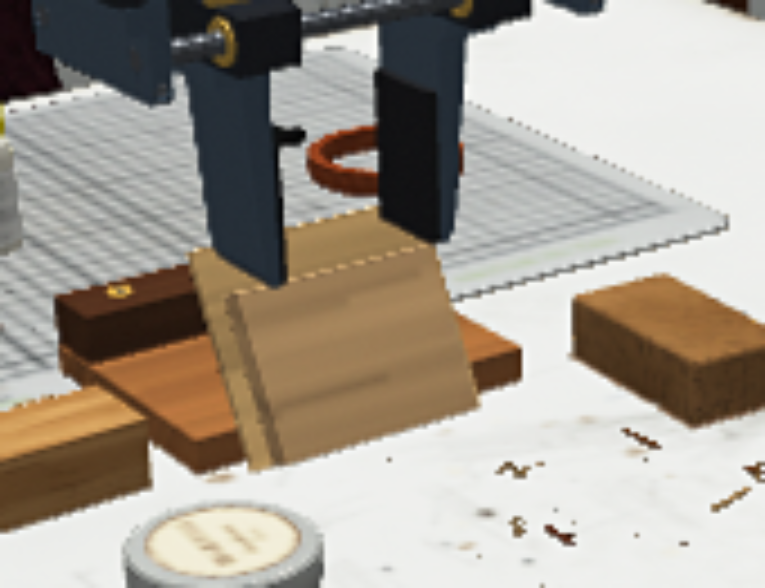

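The lid stands on edge tilted towards the board (top edge at crop (190,250)–(440,235), foot at (260,468)), with the fingertips on its overhang. I push it over.

>>> {"op": "jog_arm", "data": {"increments": [[-3.5, 0, 0, 0, 0, 0], [-3.5, 0, 0, 0, 0, 0], [-3.5, 0, 0, 0, 0, 0], [-3.5, 0, 0, 0, 0, 0], [-3.5, 0, 0, 0, 0, 0], [-3.5, 0, 0, 0, 0, 0], [0, 0, 0, 0, 0, 0], [0, 0, 0, 0, 0, 0]]}}

```text
t: 13.28
tcp_pos: [0.6211, -0.04, 0.2628]
ee_rot: [[-0.994, 0.108, -0.0], [0.108, 0.994, 0.0], [0.0, 0.0, -1.0]]
wrist_force: [0.5, -1.5, 0.1]
opening: 0.0549
finger_force: 0.0
```

Run:
```python
from h import *
c=r.capture("scene"); hsv=cv2.cvtColor(c["color"],cv2.COLOR_BGR2HSV)
m=((hsv[...,0]>=15)&(hsv[...,0]<25)&(hsv[...,1]>70)&(hsv[...,2]>110)).astype(np.uint8)*255
m[:200]=0;m[300:]=0;m[:,:260]=0;m[:,370:]=0
cs,_=cv2.findContours(m,cv2.RETR_EXTERNAL,cv2.CHAIN_APPROX_SIMPLE)
print([(cv2.boundingRect(k),cv2.contourArea(k)) for k in cs if cv2.contourArea(k)>40])
cv2.imwrite("pics/s7.png",cv2.resize(c["color"][150:290,220:390],None,fx=4.5,fy=4.2))
s=r.observe();print(s["tcp_pos"],s["wrist_force"])
```

```text
[((260, 222, 73, 36), 1186.5), ((347, 215, 23, 19), 193.0)]
[ 0.62107999 -0.04000662  0.26278393] [ 1.46998261e-04  5.78149245e-01 -6.47052452e-01]
```

>>> {"op": "jog_arm", "data": {"increments": [[25, 0, 0, 0, 0, 0], [25, 0, 0, 0, 0, 0], [25, 0, 0, 0, 0, 0], [25, 0, 0, 0, 0, 0], [25, 0, 0, 0, 0, 0], [25, 0, 0, 0, 0, 0], [0, 0, 0, 0, 0, 0]]}}

```text
t: 14.2
tcp_pos: [0.4706, -0.0237, 0.2629]
ee_rot: [[-0.994, 0.108, -0.001], [0.108, 0.994, 0.0], [0.001, 0.0, -1.0]]
wrist_force: [-0.2, 0.1, -0.2]
opening: 0.0548
finger_force: 0.0
```

Run:
```python
from h import *
import pickle
c=r.capture("scene"); t=r.capture("top"); pickle.dump(t,open("top1.pkl","wb"))
a=cv2.resize(c["color"][170:300,220:390],(510,390)); b=cv2.resize(t["color"][140:270,225:355],(290,290))
o=np.zeros((390,800,3),np.uint8);o[:,:510]=a;o[:290,510:]=b
cv2.imwrite("pics/s8.png",o)
s=r.observe();print(s["t"],s["tcp_pos"],s["wrist_force"])
```

```text
14.3 [ 0.47251582 -0.02398649  0.2630563 ] [ 0.27932335  0.15710344 -0.24502291]
```

View pics/s8.png

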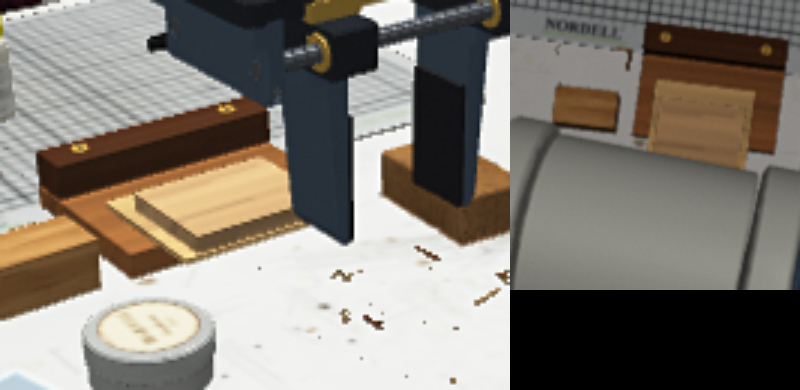

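The lid lies flipped, step up, on the board (scene crop (120–300,160–255)), with the stop a short way ahead. Now I lower the fingers and push its thick end home.

>>> {"op": "jog_arm", "data": {"increments": [[0, 0, 20, 0, 0, 0], [0, 0, 20, 0, 0, 0], [0, 0, 15, 0, 0, 0], [0, 0, 4, 0, 0, 0], [-20, 0, 0, 0, 0, 0], [-20, 0, 0, 0, 0, 0], [-20, 0, 0, 0, 0, 0], [-15, 0, 0, 0, 0, 0]]}}

```text
t: 15.3
tcp_pos: [0.548, -0.0321, 0.2044]
ee_rot: [[-0.994, 0.108, 0.001], [0.108, 0.994, -0.0], [-0.001, -0.0, -1.0]]
wrist_force: [-0.4, -0.2, -0.9]
opening: 0.0549
finger_force: 0.0
```

>>> {"op": "jog_arm", "data": {"increments": [[-5, 0, 0, 0, 0, 0], [-4, 0, 0, 0, 0, 0], [-4, 0, 0, 0, 0, 0], [-4, 0, 0, 0, 0, 0], [-3, 0, 0, 0, 0, 0], [-3, 0, 0, 0, 0, 0], [-2, 0, 0, 0, 0, 0], [0, 0, 0, 0, 0, 0]]}}

```text
t: 16.3
tcp_pos: [0.5716, -0.0347, 0.2038]
ee_rot: [[-0.994, 0.108, 0.0], [0.108, 0.994, -0.0], [-0.0, -0.0, -1.0]]
wrist_force: [-0.5, 0.5, 0.1]
opening: 0.0548
finger_force: 0.0
```

>>> {"op": "jog_arm", "data": {"increments": [[-1, 0, 0, 0, 0, 0], [-1, 0, 0, 0, 0, 0], [-1, 0, 0, 0, 0, 0], [-1, 0, 0, 0, 0, 0], [0, 0, 0, 0, 0, 0]]}}

```text
t: 16.92
tcp_pos: [0.5756, -0.0351, 0.2038]
ee_rot: [[-0.994, 0.107, 0.0], [0.107, 0.994, -0.0], [-0.0, -0.0, -1.0]]
wrist_force: [0.1, -0.4, 0.4]
opening: 0.0547
finger_force: 0.0
```

>>> {"op": "jog_arm", "data": {"increments": [[-1, 0, 0, 0, 0, 0], [-1, 0, 0, 0, 0, 0], [0, 0, 0, 0, 0, 0]]}}

```text
t: 17.3
tcp_pos: [0.5772, -0.0353, 0.2038]
ee_rot: [[-0.994, 0.108, -0.001], [0.108, 0.994, 0.0], [0.001, 0.0, -1.0]]
wrist_force: [-2.8, 0.7, 1.8]
opening: 0.0551
finger_force: 1.6
```

>>> {"op": "jog_arm", "data": {"increments": [[-0.7, 0, 0, 0, 0, 0], [-0.3, 0, 0, 0, 0, 0], [0, 0, 0, 0, 0, 0]]}}

```text
t: 17.68
tcp_pos: [0.5776, -0.0353, 0.2037]
ee_rot: [[-0.994, 0.108, -0.002], [0.108, 0.994, 0.0], [0.002, 0.0, -1.0]]
wrist_force: [-7.4, 1.0, 7.3]
opening: 0.0547
finger_force: 4.1
```

>>> {"op": "jog_arm", "data": {"increments": [[2, 0, 0, 0, 0, 0], [6, 0, 0, 0, 0, 0], [20, 0, 0, 0, 0, 0], [30, 0, 0, 0, 0, 0], [30, 0, -30, 0, 0, 0], [30, 0, -40, 0, 0, 0], [30, 0, -50, 0, 0, 0], [0, 0, -50, 0, 0, 0]]}}

```text
t: 18.68
tcp_pos: [0.429, -0.0191, 0.3751]
ee_rot: [[-0.994, 0.107, -0.002], [0.107, 0.994, 0.0], [0.002, 0.0, -1.0]]
wrist_force: [1.7, -0.3, -0.3]
opening: 0.0548
finger_force: 0.0
```

>>> {"op": "jog_arm", "data": {"increments": [[0, 40, 0, 0, 0, 0], [0, 40, 0, 0, 0, 0], [0, 40, 0, 0, 0, 0], [0, 40, 0, 0, 0, 0], [0, 40, 0, 0, 0, 0], [0, 40, 0, 0, 0, 0], [0, 0, 0, 0, 0, 0]]}}

```text
t: 19.55
tcp_pos: [0.457, 0.2211, 0.3737]
ee_rot: [[-0.994, 0.105, 0.001], [0.105, 0.994, 0.001], [-0.001, 0.001, -1.0]]
wrist_force: [0.3, 0.2, 0.3]
opening: 0.0547
finger_force: 0.0
```

Run:
```python
from h import *
t=r.capture("top"); hsv=cv2.cvtColor(t["color"],cv2.COLOR_BGR2HSV)
print(hsv[185,312],hsv[180,340],hsv[170,312])
s=r.observe(); print(s["t"],s["tcp_pos"])
m=((hsv[...,0]<25)&(hsv[...,1]>70)&(hsv[...,2]>95)).astype(np.uint8)*255
cs,_=cv2.findContours(m[150:250,275:355],cv2.RETR_EXTERNAL,cv2.CHAIN_APPROX_NONE,offset=(275,150))
O=np.array([.5997,-.0444]);a=np.radians(-6.2);R=np.array([[np.cos(a),-np.sin(a)],[np.sin(a),np.cos(a)]])
for k in cs:
    if cv2.contourArea(k)<300: continue
    rc=cv2.minAreaRect(k); P=np.array([cast(t,*p,.02)[:2] for p in cv2.boxPoints(rc)])
    print(rc, np.round((P-O)@R*1000,1).tolist())
```

```text
[ 16 123 145] [ 12 180  85] [ 17 131 146]
19.6 [0.45682665 0.21984501 0.37364295]
((313.4800720214844, 186.86341857910156), (64.25566864013672, 38.44687271118164), 6.952957630157471) [[-4.6, 63.5], [73.8, 64.7], [74.2, -65.0], [-4.1, -65.1]]
```

Run:
```python
from h import *
t=r.capture("top"); hsv=cv2.cvtColor(t["color"],cv2.COLOR_BGR2HSV)
m=((hsv[...,0]<25)&(hsv[...,1]>70)&(hsv[...,1]<162)&(hsv[...,2]>105)).astype(np.uint8)*255
m=cv2.morphologyEx(m,cv2.MORPH_OPEN,np.ones((3,3)))
cs,_=cv2.findContours(m[150:250,275:355],cv2.RETR_EXTERNAL,cv2.CHAIN_APPROX_NONE,offset=(275,150))
O=np.array([.5997,-.0444]);a=np.radians(-6.2);R=np.array([[np.cos(a),-np.sin(a)],[np.sin(a),np.cos(a)]])
for k in cs:
    if cv2.contourArea(k)<300: continue
    rc=cv2.minAreaRect(k); P=np.array([cast(t,*p,.02)[:2] for p in cv2.boxPoints(rc)])
    print(rc, np.round((P-O)@R*1000,1).tolist())
h0=cv2.cvtColor(__import__("pickle").load(open("top.pkl","rb"))["color"],cv2.COLOR_BGR2HSV)
for n,(x0,y0,x1,y1) in dict(beech=(235,170,277,203),sand=(350,200,382,250),tin=(235,218,274,260)).items():
    print(n,cv2.absdiff(t["color"],__import__("pickle").load(open("top.pkl","rb"))["color"])[y0:y1,x0:x1].mean())
```

```text
((310.8396911621094, 186.61459350585938), (45.2501335144043, 38.301605224609375), 6.9529571533203125) [[-4.6, 49.8], [73.6, 50.8], [73.9, -40.5], [-4.2, -40.8]]
beech 3.3013468013468015
sand 2.814375
tin 3.7303622303622306
```

```bash
python3 -c "
from station import r
print(r.hand_in())"
```

```text
the job is handed in; nothing more can be done
None
```

I flipped the lid onto the board and pushed it home against the stop, inner side up. In the last top image it was parallel to the stop and about 5 mm off centre, and the tin and both blocks showed no sign of moving. I've handed the job in, but no verdict came back.

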